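# Set a blank selector to its fourth click and store it

### The job

Set the lamp selector box to step four: turn its blank knob gently anticlockwise until it rests against its end stop (do not force it), then clockwise exactly four clicks from there, and leave it resting in that fourth click. Only then press the round button on the box fully down and let it come up again. Leave the lamp, the dropper bottle and the beaker where they stand.

Things in the scene. Friction and masses are not known exactly. Their poses are not given: they have to be found in the camera images.
- selector: The selector box: grey metal case 130 (x) x 170 (y) x 45 mm, aluminium top plate, fixed to the worktop. Origin: centre of its underside; z up, x towards the sockets at its back. On top stand the black knob (axis at x = 0, y = +30 mm) and the push button (x = 0, y = -52 mm).
- knob_grip (a point): Point on the turning axis of the blank black bar knob, 65 mm above the worktop, halfway up its grip bar; turns with the knob (z up). The bar is 46 mm long (along this point's x), 13 mm thick (along y), from 53 to 77 mm above the worktop, on a round skirt 46 mm in diameter whose top is 53 mm above the worktop. No mark: how the bar lies says nothing about its step, it differs each time.
- knob: The same knob; origin on its axis at worktop height. A click: the torque resists (0.15 to 0.3 N m), falls through zero and pulls forward (0.2 to 0.4 N m) into its next resting place. Clicks are unevenly spaced, 18 to 28 degrees apart; eight resting places, 0 (at the stop) to 7. At the start it rests 1 to 3 clicks clockwise of the stop. Let go, it settles in the nearest (up to 3 degrees of play).
- knob_seat (a point): Fixed point on the box's top plate (45 mm above the worktop) under the knob, on its axis. In the box, out of sight, is the end stop that ends the turning anticlockwise (seen from above). It is springy: there the resistance grows steadily, about 0.04 N m per degree, without dropping; winding more than about 25 degrees (1 N m) into it strains it. Its direction is unknown.
- store_button (a joint): Travel of the push button, m: 0 up, 0.006 fully down; a spring returns it, fully down takes about 5 N.
- store_button_top (a point): Centre of the top face of the round grey push button (26 mm in diameter, in a black collar), 67 mm above the worktop at rest; pressed straight down.
- lamp: Bystander: a lamp lying on the worktop, 151 mm long, 37 mm thick.
- dropper_bottle: Bystander: small amber bottle with a black cap, 30 mm in diameter, 75 mm tall, origin under its centre.
- beaker: Bystander: small clear beaker, 50 mm wide, 56 mm tall, origin under its centre.

How it is judged:
By the outcome, as a careful person would: the job done as asked, in the order asked, and still so for the second after the job is handed in, with the robot touching nothing.
It also fails if it takes over 69 s, if anything falls off the work surface, if the arm or the gripper's body presses on something with over 40 N, if the wrist force passes 120 N, or if a joint passes its speed limit or range.

### The arm

A 7-joint arm with a two-finger parallel gripper is mounted at the origin on a cart in front of the work surface, level with it; the furniture and walls round the work are solid. World frame = base frame: x ahead of the robot, y to its left, z up, the work surface at z = 0. Lengths are in m, angles in rad, forces in N, time in s.
With the tool pointing down it reaches from about 0.4 to 0.875 m from the base axis. Payload 4.4 kg.
Tool frame: the origin (TCP) lies at the very end of the fingers, on their centre line; the grasp point (between the pads) lies 19 mm behind it (arm.grasp_offset is the distance from the TCP to the grasp point, in m); z points along the fingers, y is the line along which they close (so a half turn about z gives the same grasp; the last joint's range is limited). The gripper opens to 85 mm and grips with 20 to 120 N. Pads are 22 mm wide; open, the fingers measure 114 mm over their backs; the gripper's body (76 mm by 85 mm) begins 54 mm behind the grasp point. The pads swing forward as they close: fully open they stand 13 mm farther back than shut.
Start: joints at [1.206, 0.628, 0.038, 1.517, -0.027, 0.996, -0.02], TCP at [0.191, -0.621, 0.231] pointing down, gripper open.
Joint ranges: [-3.06, 3.06], [-0.37, 2.12], [-1.25, 1.32], [0.18, 2.47], [-1.1, 4.24], [0.23, 1.98], [-2.94, 2.94]. Speed limits (rad/s): [2.57, 2.57, 3.14, 3.14, 3.14, 3.14, 3.14].

### API

Orientations are given as a rotation vector (axis times angle).
In Python, from plant import observe, vision, workorder, arm gives the robot as it stands.
- The arm moves only by the tool play_rows, never from a script. Its argument "moves" is a list of rows, each a list of 2 entries, a list of its own where there are three numbers: the shift along the tool's x, y, z in cm, then the turn, a rotation vector about the tool's x, y, z in rad. A call has 1 to 12 rows; each row is the pose to reach, as a shift and turn from the pose commanded when the call began, along the tool's axes at that moment; what a row does not reach only later rows make up. A row lasts 1/8 s, in which the tool goes at most 62.5 mm and 10.7 degrees, less where a joint would pass 70% of its speed; a pose out of reach is approached as far as the arm can. A call with a gripper value outside its range is refused whole. "hand" is the finger opening in cm, from 0 to 8.54, set as the call begins (left out, the last holds). The fingers move at their own pace and stop on an object; the grip force is fixed at half the most. Time passes only in rows, so rows that repeat a pose let the fingers close. It gives the time, the measured TCP pose, the force, the opening and the grip force at its end, in the units of the state.
- observe(): the state, without advancing time (a new reading comes with each control period).
- vision.read_camera(name): name is "scene" or "top" or "wrist"; returns the picture (384x512x3 uint8, red, green, blue); there is no depth.
- vision.get_calibration(name): a dict with "mtx" (3x3 intrinsics, pixels), "position" and "rotation" of the camera in the world. Camera axes: x right, y up, looking along -z (the intrinsics and any distortion apply to the point x, -y, -z); pixel columns grow to the right and rows downward; lengths in m; the calibration is good to about 2 mm. A picture is of the moment at which its call begins: read the wrist's pose just before it. get_calibration takes no time and is no camera call; for the wrist camera it gives the pose at the moment of the call.
- workorder.sign_off(): hands the job in; it is judged then, once.
The state is a dict: "time": time; "q": joint angles; "qd": joint speeds; "tau": joint torques, N m; "tool_pos": TCP position; "tool_rot": TCP orientation; "force": force on the tool from outside, world axes, zero at the start; "ft_torque": the same for the moment, N m; "grip_width": opening from 0.0 (shut) to 1.0 (fully open); "finger_force": force on a finger pad.
Only numpy, scipy, OpenCV 4.12 (cv2) and the standard library are available. Lean on these libraries where they do the work, as an engineer would, in place of code of your own. Each camera call takes 0.05 s, during which the arm holds its last target. There are 200 camera calls.

## Working session

There is one attempt and no reset: what is moved stays moved. The work goes in short steps, Python scripts to look and compute and a tool call to move; the robot and the scene stay as the last step left them, time stands still between calls to the robot, and variables do not carry over. Pictures are saved under pics/ and viewed, at most 10 in all, crops included, and the job is handed in when it is done.

Besides the shell and the picture viewer there is one more tool, called in YAML: its name, and indented under it one key for each argument. play_rows: Moves the arm, as the interface text tells. Its arguments: {"type":"object","properties":{"moves":{"type":"array","items":{"type":"array"}},"hand":{"type":"number"}},"required":["moves"]}

```bash
mkdir -p pics; ls; python3 - <<'E'
from plant import observe, vision, workorder, arm
import cv2
s=observe()
for k,v in s.items(): print(k,v)
for n in ("scene","top"):
    im=vision.read_camera(n); cv2.imwrite(f"pics/{n}0.png",im[:,:,::-1]); c=vision.get_calibration(n); print(n,c)
E
```

```text
pics
time 0.0
q [ 1.20621551  0.62939001  0.03843705  1.51840473 -0.02696047  0.99630936
 -0.01997892]
qd [-0.00258994  0.00017376  0.00163412  0.00051137  0.00029021 -0.00166254
 -0.00087293]
tau [-5.09118490e-04 -5.63407660e+01  1.22583076e+00 -1.93449068e+01
  1.09753740e-02  1.04301138e-02 -6.43088910e-06]
tool_pos [ 0.19115634 -0.62057171  0.23034884]
tool_rot [-3.10465109e+00 -4.67359090e-01  5.58398431e-04]
force [-0.42354302 -0.27734607  0.12188244]
ft_torque [ 0.01740809  0.02067988 -0.0068936 ]
finger_force 0.0
grip_width 0.9984504257985417
scene {'mtx': array([[395.2125692 ,   0.        , 254.80283361],
       [  0.        , 395.2125692 , 198.47000076],
       [  0.        ,   0.        ,   1.        ]]), 'position': array([0.20351435, 0.67880183, 0.60744865]), 'rotation': array([ 0.32488315, -1.19271208, -2.37417298])}
top {'mtx': array([[433.22544795,   0.        , 265.13451317],
       [  0.        , 433.22544795, 188.08073722],
       [  0.        ,   0.        ,   1.        ]]), 'position': array([0.45674683, 0.09412346, 0.95648798]), 'rotation': array([ 0.08018313, -0.08639558, -1.59445671])}
```

View pics/top0.png

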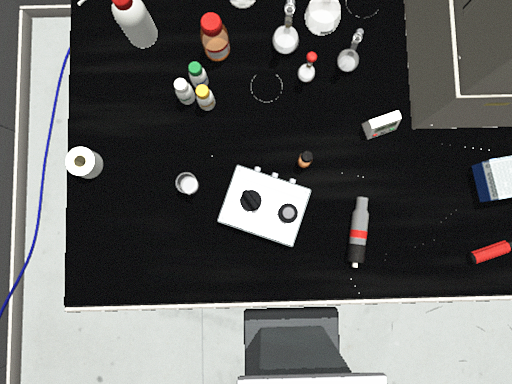

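View pics/scene0.png

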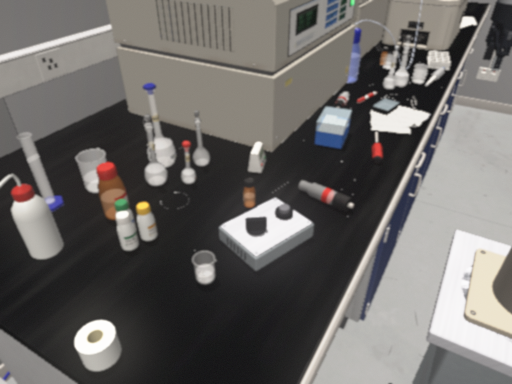

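```bash
cat > h.py <<'E'
import numpy as np, cv2
from scipy.spatial.transform import Rotation as R
from plant import observe, vision, workorder, arm
def ray(c,u,v):
    d=np.linalg.solve(c['mtx'],[u,v,1.]); return R.from_rotvec(c['rotation']).apply([d[0],-d[1],-d[2]])
def at(c,u,v,z):
    d=ray(c,u,v); p=np.array(c['position']); return p+d*(z-p[2])/d[2]
def proj(c,P):
    q=R.from_rotvec(c['rotation']).inv().apply(np.array(P)-c['position']); q=c['mtx']@[q[0],-q[1],-q[2]]; return q[:2]/q[2]
def crop(im,u0,v0,w,h,k,name):
    cv2.imwrite(name,cv2.resize(im[v0:v0+h,u0:u0+w,::-1],None,fx=k,fy=k,interpolation=cv2.INTER_CUBIC))
E
python3 - <<'E'
from h import *
im=cv2.imread('pics/top0.png')[:,:,::-1]
crop(im,205,150,120,100,6,'pics/topc.png')
E
```

```text
(no output)
```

View pics/topc.png

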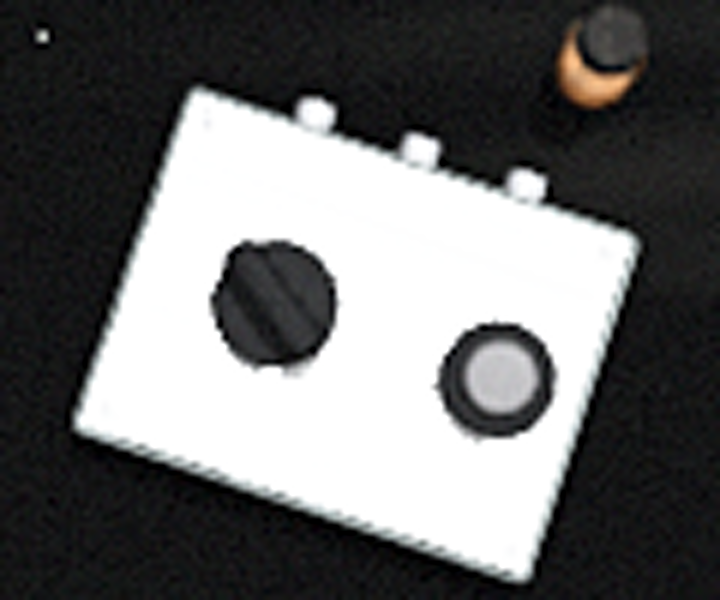

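The selector's corners lie at crop (193,88), (640,238), (528,580) and (76,428), with the knob at about (275,304) and the button at (500,376). The bar runs from upper left to lower right.

```bash
python3 - <<'E'
from h import *
c=vision.get_calibration('top')
f=lambda u,v,z: at(c,205+(u+.5)/6-.5,150+(v+.5)/6-.5,z)
cs=np.array([f(*p,.045) for p in [(193,88),(640,238),(528,580),(76,428)]]); print(cs)
ctr=cs.mean(0); yv=(cs[0]-cs[1]+cs[3]-cs[2]); yaw=np.arctan2(yv[1],yv[0])-np.pi/2
ex=np.array([np.cos(yaw),np.sin(yaw)]); ey=np.array([-ex[1],ex[0]])
print('ctr',ctr,'yaw',yaw,np.linalg.norm(cs[0]-cs[1]),np.linalg.norm(cs[1]-cs[2]))
print('knob',ctr[:2]+.03*ey,'btn',ctr[:2]-.052*ey)
print('knob img',f(275,304,.053),'btn img',f(500,376,.067))
a=f(240,258,.077);b=f(300,345,.077);d=a-b;print('bar',np.arctan2(d[1],d[0]),np.linalg.norm(d),(a+b)/2)
for n,p,z in [('bottle',(612,38),.075),('lampends',(945,300),.02),('lampe',(895,690),.02),('beaker',(-110,190),.056)]: print(n,f(*p,z))
s=observe();print(R.from_rotvec(s['tool_rot']).as_matrix().round(3), arm.grasp_offset)
print(vision.get_calibration('wrist'))
E
```

```text
[[ 0.6058822   0.14837747  0.045     ]
 [ 0.54844676 -0.00818056  0.045     ]
 [ 0.42994099  0.03514657  0.045     ]
 [ 0.48664985  0.19150091  0.045     ]]
ctr [0.51772995 0.0917111  0.045     ] yaw -0.34978106217963556 0.16676104119072546 0.12617788286094375
knob [0.52801071 0.11989453] btn [0.49990996 0.04285981]
knob img [0.52773484 0.12075024 0.053     ] btn img [0.50000052 0.04392655 0.067     ]
bar 0.5796428455013306 0.03597781051091017 [0.52676824 0.12173704 0.077     ]
bottle [0.61475904 0.00227921 0.075     ]
lampends [ 0.52566938 -0.12041264  0.02      ]
lampe [ 0.38708773 -0.09579167  0.02      ]
beaker [0.57074292 0.25402194 0.056     ]
[[ 0.956  0.294 -0.001]
 [ 0.294 -0.956  0.002]
 [-0.    -0.002 -1.   ]] 0.0187
{'mtx': array([[276.60369652,   0.        , 257.76632832],
       [  0.        , 276.60369652, 196.63604429],
       [  0.        ,   0.        ,   1.        ]]), 'position': array([ 0.25513316, -0.60048092,  0.37291755]), 'rotation': array([-0.23123012,  0.17399213, -1.2635709 ])}
```

play_rows:
  moves:
    - [[5, -5.6, 0], [0, 0, -0.03]]
    - [[9, -10.2, 0], [0, 0, -0.05]]
    - [[13, -14.7, 0], [0, 0, -0.07]]
    - [[17, -19.2, 0], [0, 0, -0.1]]
    - [[21, -23.7, 0], [0, 0, -0.12]]
    - [[25, -28.2, 0], [0, 0, -0.14]]
    - [[29, -32.7, 0], [0, 0, -0.16]]
    - [[33, -37.2, 0], [0, 0, -0.18]]
    - [[37, -41.7, 0], [0, 0, -0.2]]
    - [[41, -46.2, 0], [0, 0, -0.22]]
    - [[44, -50, 0], [0, 0, -0.24]]
    - [[44, -50, 0], [0, 0, -0.28]]

```text
time: 1.6
tool_pos: [0.4658, -0.0093, 0.2312]
tool_rot: [-3.005, -0.91, -0.002]
force: [-0.4, -1.1, -0.4]
grip_width: 0.998
finger_force: 0.0
```

play_rows:
  moves:
    - [[4, -2.5, 2], [0, 0, 0]]
    - [[8, -5, 5], [0, 0, 0]]
    - [[12.4, -7.4, 8], [0, 0, 0]]
    - [[12.4, -7.4, 8], [0, 0, 0]]
    - [[12.4, -7.4, 8], [0, 0, 0]]

```text
time: 2.22
tool_pos: [0.5274, 0.1143, 0.151]
tool_rot: [3.01, 0.895, -0.003]
force: [0.5, 0.2, 0.4]
grip_width: 1.001
finger_force: 0.0
```

```bash
python3 - <<'E'
from h import *
s=observe(); c=vision.get_calibration('wrist'); im=vision.read_camera('wrist'); cv2.imwrite('pics/w1.png',im[:,:,::-1])
print(s['tool_pos'],R.from_rotvec(s['tool_rot']).as_matrix().round(3),s['q'].round(2),s['ft_torque']); print(c['position'],proj(c,[.5277,.1203,.053]),proj(c,[.5,.0435,.067]))
p=proj(c,[.5277,.1203,.065]); u,v=int(p[0]),int(p[1]); print(u,v)
import pickle; pickle.dump(c,open('w1.pkl','wb'))
E
```

```text
[0.52742231 0.11426591 0.15097532] [[ 0.838  0.546 -0.002]
 [ 0.546 -0.838 -0.002]
 [-0.002  0.    -1.   ]] [-0.19  0.58 -0.12  1.9   0.11  0.66 -1.36] [-0.01314663 -0.05600661  0.02020125]
[0.58353347 0.15186464 0.29325331] [253.34741312 193.34460063] [307.28831098 266.22332022]
253 196
```

View pics/w1.png

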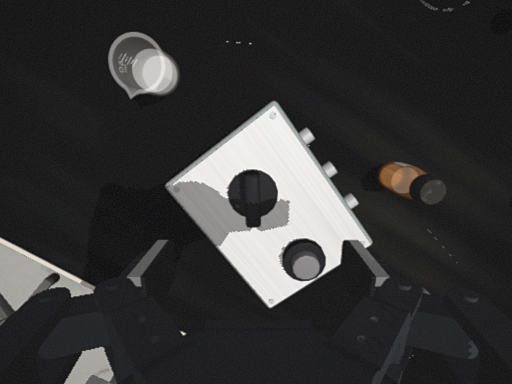

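The knob is at (252,194) and the button at (306,264), both where the projections put them. The bar lies nearly vertical, along tool x. I'll check its angle in a brightened crop.

```bash
python3 - <<'E'
from h import *
im=cv2.imread('pics/w1.png')[155:240,205:300]
im=np.clip(im.astype(float)*3,0,255).astype(np.uint8)
cv2.imwrite('pics/w1c.png',cv2.resize(im,None,fx=7,fy=7,interpolation=cv2.INTER_CUBIC))
E
```

```text
(no output)
```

View pics/w1c.png

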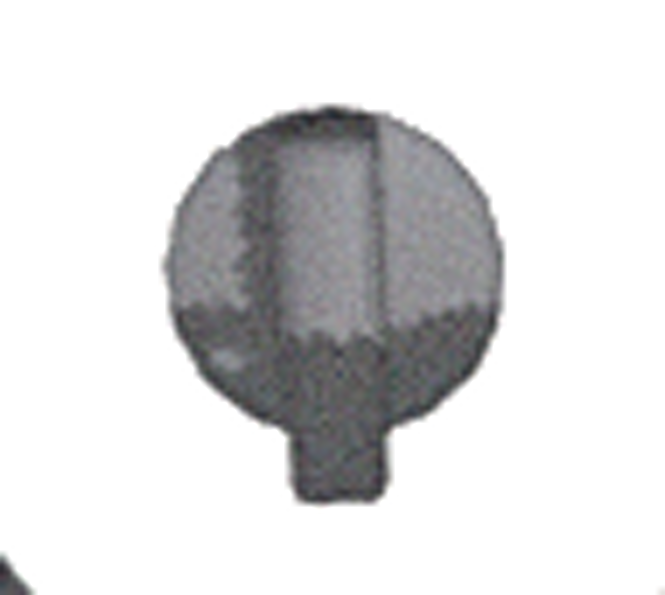

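The bar's centreline runs from crop (328,135) to (341,497).

```bash
python3 - <<'E'
from h import *
import pickle
c=pickle.load(open('w1.pkl','rb'))
f=lambda u,v,z: at(c,205+(u+.5)/7-.5,155+(v+.5)/7-.5,z)
a=f(328,137,.077);b=f(341,497,.077);d=a-b
print(np.arctan2(d[1],d[0]),np.linalg.norm(d),(a+b)/2)
print('skirt',f(334,270,.053))
c2=lambda u,v,z: at(c,u,v,z)
print('btn',c2(306.5,265,.067))
s=observe();M=R.from_rotvec(s['tool_rot']).as_matrix();print(M.T@(np.array([.5275,.1205,.058])-s['tool_pos']),np.arctan2(M[1,0],M[0,0]))
E
```

```text
0.6071373993687497 0.04367412175932875 [0.52775956 0.12082669 0.077     ]
skirt [0.52733647 0.12120098 0.053     ]
btn [0.50061826 0.04483299 0.067     ]
[ 0.00362717 -0.00582798  0.09349714] 0.5766741361910092
```

play_rows:
  moves:
    - [[0, 0, 3], [0, 0, -0.03]]
    - [[0, 0, 5], [0, 0, -0.03]]
    - [[0, 0, 5], [0, 0, -0.03]]
    - [[0, 0, 5], [0, 0, -0.03]]
    - [[0, 0, 5], [0, 0, -0.03]]

```text
time: 2.9
tool_pos: [0.5288, 0.1157, 0.1025]
tool_rot: [2.997, 0.94, 0.003]
force: [-0.0, 0.1, -0.5]
grip_width: 1.003
finger_force: 0.0
```

```bash
python3 - <<'E'
from h import *
s=observe();M=R.from_rotvec(s['tool_rot']).as_matrix();print(s['tool_pos'],M.T@(np.array([.5277,.1207,.058])-s['tool_pos']),np.arctan2(M[1,0],M[0,0]),s['ft_torque'],s['force'])
E
```

```text
[0.52882184 0.11569547 0.10254489] [ 0.00184936 -0.00478866  0.04454436] 0.6080954625340091 [-0.04843165  0.0360276  -0.02830931] [-0.02455199  0.12506327 -0.50988293]
```

play_rows:
  moves:
    - [[0.2, -0.5, 1.5], [0, 0, 0]]
    - [[0.2, -0.5, 3], [0, 0, 0]]
    - [[0.2, -0.5, 4.4], [0, 0, 0]]
    - [[0.2, -0.5, 4.4], [0, 0, 0]]
    - [[0.2, -0.5, 4.4], [0, 0, 0]]

```text
time: 3.52
tool_pos: [0.5269, 0.1211, 0.0571]
tool_rot: [2.997, 0.941, -0.0]
force: [0.6, -0.1, 0.2]
grip_width: 0.997
finger_force: 0.0
```

play_rows:
  hand: 0
  moves:
    - [[0, 0, 0], [0, 0, 0]]
    - [[0, 0, 0], [0, 0, 0]]
    - [[0, 0, 0], [0, 0, 0]]
    - [[0, 0, 0], [0, 0, 0]]
    - [[0, 0, 0], [0, 0, 0]]
    - [[0, 0, 0], [0, 0, 0]]
    - [[0, 0, 0], [0, 0, 0]]
    - [[0, 0, 0], [0, 0, 0]]

```text
time: 4.53
tool_pos: [0.5275, 0.1203, 0.0578]
tool_rot: [2.996, 0.94, 0.001]
force: [1.1, -3.3, 5.6]
grip_width: 0.139
finger_force: 60.6
```

```bash
cat > st.py <<'E'
from h import *
s=observe();M=R.from_rotvec(s['tool_rot']).as_matrix()
print('t',round(s['time'],2),'pos',s['tool_pos'].round(4),'yaw deg',np.degrees(np.arctan2(M[1,0],M[0,0])).round(2),'T',s['ft_torque'].round(3),'F',s['force'].round(1),'q7',s['q'][6].round(2),s['grip_width'],s['finger_force'])
E
python3 st.py
```

```text
t 4.53 pos [0.5275 0.1203 0.0578] yaw deg 34.84 T [-0.693 -0.178  0.024] F [ 1.1 -3.3  5.6] q7 -1.38 0.13881863704227831 60.57984709739685
```

play_rows:
  moves:
    - [[0, 0, 0], [0, 0, -0.05]]
    - [[0, 0, 0], [0, 0, -0.09]]
    - [[0, 0, 0], [0, 0, -0.09]]

```text
time: 4.9
tool_pos: [0.5274, 0.1203, 0.0577]
tool_rot: [2.952, 1.073, 0.001]
force: [1.3, -3.1, 5.5]
grip_width: 0.137
finger_force: 60.6
```

```bash
python3 st.py
```

```text
t 4.9 pos [0.5274 0.1203 0.0577] yaw deg 39.95 T [-0.604 -0.079 -0.182] F [ 1.3 -3.1  5.5] q7 -1.32 0.1373604247958877 60.649577379226685
```

play_rows:
  moves:
    - [[0, 0, 0], [0, 0, -0.05]]
    - [[0, 0, 0], [0, 0, -0.09]]
    - [[0, 0, 0], [0, 0, -0.09]]

```text
time: 5.28
tool_pos: [0.5273, 0.1203, 0.0578]
tool_rot: [2.9, 1.206, 0.001]
force: [0.3, -3.2, 6.7]
grip_width: 0.138
finger_force: 60.7
```

```bash
python3 st.py
```

```text
t 5.28 pos [0.5273 0.1203 0.0578] yaw deg 45.17 T [-0.603 -0.144  0.111] F [ 0.3 -3.2  6.7] q7 -1.26 0.13805505524644116 60.65039098262787
```

play_rows:
  moves:
    - [[0, 0, 0], [0, 0, -0.05]]
    - [[0, 0, 0], [0, 0, -0.09]]
    - [[0, 0, 0], [0, 0, -0.09]]

```text
time: 5.65
tool_pos: [0.5272, 0.1204, 0.0578]
tool_rot: [2.842, 1.337, 0.001]
force: [0.4, -3.7, 5.5]
grip_width: 0.134
finger_force: 60.7
```

```bash
python3 st.py
```

```text
t 5.65 pos [0.5272 0.1204 0.0578] yaw deg 50.39 T [-0.659 -0.07   0.347] F [ 0.4 -3.7  5.5] q7 -1.2 0.1344502987909073 60.70990204811096
```

play_rows:
  moves:
    - [[0, 0, 0], [0, 0, -0.05]]
    - [[0, 0, 0], [0, 0, -0.09]]
    - [[0, 0, 0], [0, 0, -0.09]]

```text
time: 6.02
tool_pos: [0.5273, 0.1205, 0.0577]
tool_rot: [2.78, 1.462, 0.001]
force: [0.4, -2.3, 4.9]
grip_width: 0.136
finger_force: 60.6
```

```bash
python3 st.py
```

```text
t 6.03 pos [0.5273 0.1205 0.0577] yaw deg 55.47 T [-0.678 -0.043 -0.037] F [ 0.4 -2.3  4.9] q7 -1.15 0.13568818005152844 60.61688840389252
```

play_rows:
  moves:
    - [[0, 0, 0], [0, 0, -0.05]]
    - [[0, 0, 0], [0, 0, -0.09]]
    - [[0, 0, 0], [0, 0, -0.09]]

```text
time: 6.4
tool_pos: [0.5272, 0.1205, 0.0577]
tool_rot: [2.712, 1.584, 0.0]
force: [0.5, -3.0, 6.3]
grip_width: 0.139
finger_force: 60.7
```

```bash
python3 st.py
```

```text
t 6.4 pos [0.5272 0.1205 0.0577] yaw deg 60.59 T [-0.557 -0.052 -0.207] F [ 0.5 -3.   6.3] q7 -1.09 0.13863418226863014 60.66118240356445
```

play_rows:
  moves:
    - [[0, 0, 0], [0, 0, -0.05]]
    - [[0, 0, 0], [0, 0, -0.09]]
    - [[0, 0, 0], [0, 0, -0.09]]

```text
time: 6.78
tool_pos: [0.5271, 0.1206, 0.0577]
tool_rot: [2.639, 1.704, 0.0]
force: [-0.4, -3.3, 6.0]
grip_width: 0.134
finger_force: 60.8
```

```bash
python3 st.py
```

```text
t 6.78 pos [0.5271 0.1206 0.0577] yaw deg 65.69 T [-0.511 -0.008 -0.444] F [-0.4 -3.3  6. ] q7 -1.03 0.1341954615290559 60.78678488731384
```

play_rows:
  moves:
    - [[0, 0, 0], [0, 0, 0.1]]
    - [[0, 0, 0], [0, 0, 0.19]]
    - [[0, 0, 0], [0, 0, 0.19]]
    - [[0, 0, 0], [0, 0, 0.19]]

```text
time: 7.28
tool_pos: [0.5273, 0.1205, 0.0577]
tool_rot: [2.787, 1.448, 0.001]
force: [1.0, -3.0, 5.0]
grip_width: 0.136
finger_force: 60.6
```

```bash
python3 st.py
```

```text
t 7.28 pos [0.5273 0.1205 0.0577] yaw deg 54.89 T [-0.612 -0.041 -0.021] F [ 1. -3.  5.] q7 -1.15 0.13565976892844123 60.59333324432373
```

play_rows:
  moves:
    - [[0, 0, 0], [0, 0, 0.1]]
    - [[0, 0, 0], [0, 0, 0.17]]
    - [[0, 0, 0], [0, 0, 0.17]]

```text
time: 7.65
tool_pos: [0.5273, 0.1203, 0.0578]
tool_rot: [2.9, 1.205, 0.001]
force: [1.0, -3.5, 5.4]
grip_width: 0.134
finger_force: 60.6
```

```bash
python3 st.py
```

```text
t 7.65 pos [0.5273 0.1203 0.0578] yaw deg 45.11 T [-0.662 -0.127 -0.033] F [ 1.  -3.5  5.4] q7 -1.26 0.13441723689042467 60.60758113861084
```

play_rows:
  moves:
    - [[0, 0, 0], [0, 0, 0.1]]
    - [[0, 0, 0], [0, 0, 0.17]]
    - [[0, 0, 0], [0, 0, 0.17]]

```text
time: 8.02
tool_pos: [0.5274, 0.1204, 0.0577]
tool_rot: [2.992, 0.954, 0.001]
force: [1.0, -2.9, 5.6]
grip_width: 0.135
finger_force: 60.6
```

```bash
python3 st.py
```

```text
t 8.03 pos [0.5274 0.1204 0.0577] yaw deg 35.37 T [-0.653 -0.125 -0.058] F [ 1.  -2.9  5.6] q7 -1.37 0.13502894946664432 60.58880567550659
```

play_rows:
  moves:
    - [[0, 0, 0], [0, 0, 0.05]]
    - [[0, 0, 0], [0, 0, 0.09]]
    - [[0, 0, 0], [0, 0, 0.09]]

```text
time: 8.4
tool_pos: [0.5274, 0.1202, 0.0577]
tool_rot: [3.031, 0.82, 0.001]
force: [0.5, -4.0, 6.0]
grip_width: 0.137
finger_force: 60.6
```

```bash
python3 st.py
```

```text
t 8.4 pos [0.5274 0.1202 0.0577] yaw deg 30.27 T [-0.685 -0.141  0.195] F [ 0.5 -4.   6. ] q7 -1.43 0.1367997977009391 60.64421474933624
```

play_rows:
  moves:
    - [[0, 0, 0], [0, 0, 0.05]]
    - [[0, 0, 0], [0, 0, 0.09]]
    - [[0, 0, 0], [0, 0, 0.09]]

```text
time: 8.78
tool_pos: [0.5275, 0.1202, 0.0577]
tool_rot: [3.066, 0.681, 0.001]
force: [0.4, -3.5, 5.5]
grip_width: 0.137
finger_force: 60.6
```

```bash
python3 st.py
```

```text
t 8.78 pos [0.5275 0.1202 0.0577] yaw deg 25.05 T [-0.691 -0.106 -0.036] F [ 0.4 -3.5  5.5] q7 -1.49 0.1373644026466102 60.60297131538391
```

play_rows:
  moves:
    - [[0, 0, 0], [0, 0, 0.05]]
    - [[0, 0, 0], [0, 0, 0.09]]
    - [[0, 0, 0], [0, 0, 0.09]]

```text
time: 9.15
tool_pos: [0.5276, 0.1201, 0.0577]
tool_rot: [3.094, 0.541, 0.002]
force: [0.4, -3.9, 5.7]
grip_width: 0.135
finger_force: 60.6
```

```bash
python3 st.py
```

```text
t 9.15 pos [0.5276 0.1201 0.0577] yaw deg 19.83 T [-0.617 -0.097 -0.354] F [ 0.4 -3.9  5.7] q7 -1.55 0.135186152025015 60.62727391719818
```

play_rows:
  moves:
    - [[0, 0, 0], [0, 0, 0.05]]
    - [[0, 0, 0], [0, 0, 0.09]]
    - [[0, 0, 0], [0, 0, 0.09]]

```text
time: 9.52
tool_pos: [0.5276, 0.1202, 0.0577]
tool_rot: [3.115, 0.403, 0.002]
force: [1.4, -3.6, 5.1]
grip_width: 0.137
finger_force: 60.6
```

```bash
python3 st.py
```

```text
t 9.53 pos [0.5276 0.1202 0.0577] yaw deg 14.75 T [-0.717 -0.155  0.011] F [ 1.4 -3.6  5.1] q7 -1.6 0.13680318371568512 60.61055302619934
```

play_rows:
  moves:
    - [[0, 0, 0], [0, 0, 0.05]]
    - [[0, 0, 0], [0, 0, 0.09]]
    - [[0, 0, 0], [0, 0, 0.09]]

```text
time: 9.9
tool_pos: [0.5276, 0.1202, 0.0577]
tool_rot: [3.13, 0.263, 0.002]
force: [0.3, -2.8, 4.8]
grip_width: 0.138
finger_force: 60.6
```

```bash
python3 st.py
```

```text
t 9.9 pos [0.5276 0.1202 0.0577] yaw deg 9.59 T [-0.7   -0.151  0.065] F [ 0.3 -2.8  4.8] q7 -1.66 0.1377861689223961 60.62230110168457
```

play_rows:
  moves:
    - [[0, 0, 0], [0, 0, 0.05]]
    - [[0, 0, 0], [0, 0, 0.09]]
    - [[0, 0, 0], [0, 0, 0.09]]

```text
time: 10.28
tool_pos: [0.5275, 0.1201, 0.0578]
tool_rot: [3.138, 0.123, 0.002]
force: [0.1, -5.8, 5.3]
grip_width: 0.137
finger_force: 60.6
```

```bash
python3 st.py
```

```text
t 10.28 pos [0.5275 0.1201 0.0578] yaw deg 4.48 T [-0.806 -0.148  0.158] F [ 0.1 -5.8  5.3] q7 -1.72 0.1374038067484725 60.64875841140747
```

play_rows:
  moves:
    - [[0, 0, 0], [0, 0, 0.05]]
    - [[0, 0, 0], [0, 0, 0.09]]
    - [[0, 0, 0], [0, 0, 0.09]]

```text
time: 10.65
tool_pos: [0.5276, 0.1199, 0.0578]
tool_rot: [3.14, -0.02, 0.002]
force: [1.0, -3.7, 5.7]
grip_width: 0.136
finger_force: 60.6
```

```bash
python3 st.py
```

```text
t 10.65 pos [0.5276 0.1199 0.0578] yaw deg -0.75 T [-0.778 -0.163 -0.115] F [ 1.  -3.7  5.7] q7 -1.78 0.13614889788111287 60.607364773750305
```

play_rows:
  moves:
    - [[0, 0, 0], [0, 0, 0.05]]
    - [[0, 0, 0], [0, 0, 0.09]]
    - [[0, 0, 0], [0, 0, 0.09]]

```text
time: 11.02
tool_pos: [0.5276, 0.1199, 0.0577]
tool_rot: [3.136, -0.163, 0.003]
force: [0.9, -5.2, 4.9]
grip_width: 0.135
finger_force: 60.6
```

```bash
python3 st.py
```

```text
t 11.03 pos [0.5276 0.1199 0.0577] yaw deg -5.97 T [-0.784 -0.132 -0.294] F [ 0.9 -5.2  4.9] q7 -1.83 0.1354877947716279 60.64384460449219
```

play_rows:
  moves:
    - [[0, 0, 0], [0, 0, 0.05]]
    - [[0, 0, 0], [0, 0, 0.09]]
    - [[0, 0, 0], [0, 0, 0.09]]

```text
time: 11.4
tool_pos: [0.5275, 0.12, 0.0577]
tool_rot: [3.126, -0.3, 0.003]
force: [0.1, -4.1, 5.4]
grip_width: 0.136
finger_force: 60.7
```

```bash
python3 st.py
```

```text
t 11.4 pos [0.5275 0.12   0.0577] yaw deg -10.98 T [-0.852 -0.146  0.201] F [ 0.1 -4.1  5.4] q7 -1.89 0.13601052963912588 60.66363573074341
```

play_rows:
  moves:
    - [[0, 0, 0], [0, 0, 0.05]]
    - [[0, 0, 0], [0, 0, 0.09]]
    - [[0, 0, 0], [0, 0, 0.09]]

```text
time: 11.78
tool_pos: [0.5275, 0.1198, 0.0577]
tool_rot: [3.109, -0.442, 0.003]
force: [0.6, -4.3, 5.5]
grip_width: 0.136
finger_force: 60.6
```

```bash
python3 st.py
```

```text
t 11.78 pos [0.5275 0.1198 0.0577] yaw deg -16.18 T [-0.791 -0.12   0.031] F [ 0.6 -4.3  5.5] q7 -1.95 0.13591537535028395 60.639106035232544
```

play_rows:
  moves:
    - [[0, 0, 0], [0, 0, 0.05]]
    - [[0, 0, 0], [0, 0, 0.09]]
    - [[0, 0, 0], [0, 0, 0.09]]

```text
time: 12.15
tool_pos: [0.5276, 0.1197, 0.0577]
tool_rot: [3.086, -0.583, 0.003]
force: [0.9, -4.8, 5.5]
grip_width: 0.134
finger_force: 60.6
```

```bash
python3 st.py
```

```text
t 12.15 pos [0.5276 0.1197 0.0577] yaw deg -21.41 T [-0.765 -0.134 -0.208] F [ 0.9 -4.8  5.5] q7 -2.01 0.13437561773376605 60.63935995101929
```

play_rows:
  moves:
    - [[0, 0, 0], [0, 0, 0.05]]
    - [[0, 0, 0], [0, 0, 0.09]]
    - [[0, 0, 0], [0, 0, 0.09]]

```text
time: 12.52
tool_pos: [0.5276, 0.1198, 0.0577]
tool_rot: [3.057, -0.721, 0.003]
force: [0.8, -4.2, 6.0]
grip_width: 0.134
finger_force: 60.6
```

```bash
python3 st.py
```

```text
t 12.53 pos [0.5276 0.1198 0.0577] yaw deg -26.53 T [-0.842 -0.145 -0.065] F [ 0.8 -4.2  6. ] q7 -2.06 0.1341071294078295 60.63282787799835
```

play_rows:
  moves:
    - [[0, 0, 0], [0, 0, 0.02]]
    - [[0, 0, 0], [0, 0, 0.02]]
    - [[0, 0, 0], [0, 0, 0.02]]

```text
time: 12.9
tool_pos: [0.5276, 0.1198, 0.0577]
tool_rot: [3.05, -0.75, 0.003]
force: [0.5, -4.8, 5.3]
grip_width: 0.137
finger_force: 60.6
```

```bash
python3 st.py
```

```text
t 12.9 pos [0.5276 0.1198 0.0577] yaw deg -27.63 T [-0.878 -0.15   0.129] F [ 0.5 -4.8  5.3] q7 -2.07 0.13729330018064442 60.648382902145386
```

play_rows:
  hand: 5
  moves:
    - [[0, 0, 0], [0, 0, 0]]
    - [[0, 0, 0], [0, 0, 0]]
    - [[0, 0, 0], [0, 0, 0]]
    - [[0, 0, 0], [0, 0, 0]]
    - [[0, 0, 0], [0, 0, 0]]
    - [[0, 0, -2], [0, 0, 0]]
    - [[0, 0, -5], [0, 0, 0]]
    - [[0, 0, -9], [0, 0, 0]]
    - [[0, 0, -9], [0, 0, 0]]
    - [[0, 0, -9], [0, 0, 0]]

```text
time: 14.15
tool_pos: [0.5264, 0.1212, 0.147]
tool_rot: [3.051, -0.748, -0.001]
force: [-1.1, -0.3, -0.9]
grip_width: 0.588
finger_force: 0.0
```

```bash
python3 st.py; python3 - <<'E'
from h import *
import pickle
s=observe(); c=vision.get_calibration('wrist'); im=vision.read_camera('wrist')
pickle.dump(c,open('w2.pkl','wb'));cv2.imwrite('pics/w2.png',im[:,:,::-1])
u,v=proj(c,[.5277,.1205,.065]).astype(int); u0=u-70;v0=v-70;print(u0,v0)
im=np.clip(im[v0:v0+140,u0:u0+140].astype(float)*3,0,255).astype(np.uint8)
cv2.imwrite('pics/w2c.png',cv2.resize(im,None,fx=4,fy=4,interpolation=cv2.INTER_CUBIC))
print('btn pix',proj(c,[.5,.0438,.067]),(proj(c,[.5,.0438,.067])-[u0,v0])*4)
E
```

```text
t 14.15 pos [0.5264 0.1212 0.147 ] yaw deg -27.56 T [ 0.012  0.031 -0.013] F [-1.1 -0.3 -0.9] q7 -2.11 0.5883362904012145 0.0
188 129
btn pix [355.80539513 187.77414617] [671.22158053 235.09658469]
```

View pics/w2c.png

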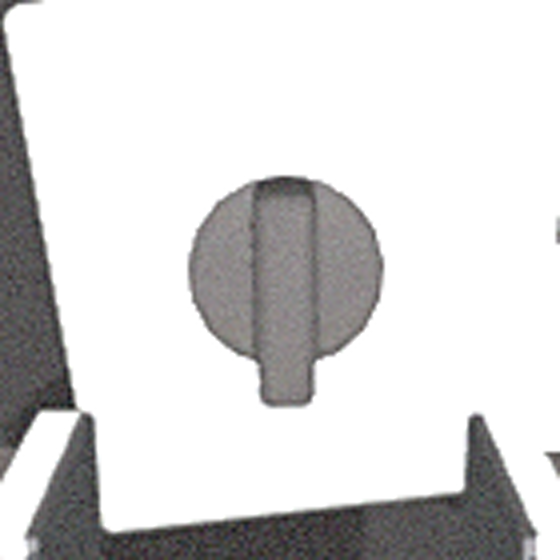

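The bar is still vertical, from (286,195) to (287,398), along the gripper's axis, so it stayed in the fourth click. Next is the button: shut the gripper and move over it.

```bash
python3 - <<'E'
from h import *
import pickle
c=pickle.load(open('w2.pkl','rb'))
f=lambda u,v,z: at(c,188+(u+.5)/4-.5,129+(v+.5)/4-.5,z)
d=f(286,195,.077)-f(287,398,.077);print(np.degrees(np.arctan2(d[1],d[0])))
im=cv2.imread('pics/w2.png',0)[160:215,330:385]
_,_,st,ce=cv2.connectedComponentsWithStats((im<60).astype(np.uint8)); print(st,ce+[330,160])
s=observe();M=R.from_rotvec(s['tool_rot']).as_matrix();print(M.T@(np.array([.5000,.0438,.085])-s['tool_pos']))
E
```

```text
-27.214897338055213
[[   0    0   53   55 2005]
 [  53    0    2   55  110]
 [   0    3   46   46  910]] [[359.69975062 188.81097257]
 [383.5        187.        ]
 [347.84835165 183.00989011]]
[0.01285765 0.08053106 0.06152913]
```

play_rows:
  hand: 0
  moves:
    - [[0.6, 4, 0], [0, 0, 0]]
    - [[1.3, 8, 0], [0, 0, 0]]
    - [[1.3, 8.05, 2], [0, 0, 0]]
    - [[1.3, 8.05, 4.5], [0, 0, 0]]
    - [[1.3, 8.05, 6.2], [0, 0, 0]]
    - [[1.3, 8.05, 6.2], [0, 0, 0]]
    - [[1.3, 8.05, 6.2], [0, 0, 0]]
    - [[1.3, 8.05, 6.2], [0, 0, 0]]

```text
time: 15.2
tool_pos: [0.5015, 0.0438, 0.0858]
tool_rot: [-3.051, 0.748, -0.001]
force: [0.6, 0.3, 0.5]
grip_width: 0.0
finger_force: 0.0
```

```bash
python3 st.py; python3 - <<'E'
from h import *
s=observe();M=R.from_rotvec(s['tool_rot']).as_matrix();print(M.T@(np.array([.5000,.0438,.068])-s['tool_pos']))
c=vision.get_calibration('scene'); im=vision.read_camera('scene');u,v=proj(c,[.5,.0438,.067]).astype(int)
crop(im,u-60,v-50,120,90,6,'pics/s2.png')
E
```

```text
t 15.2 pos [0.5015 0.0438 0.0858] yaw deg -27.57 T [-0.021  0.03   0.056] F [0.6 0.3 0.5] q7 -1.95 4.21806164205152e-05 0.0
[-0.00128603  0.00072111  0.01782718]
```

View pics/s2.png

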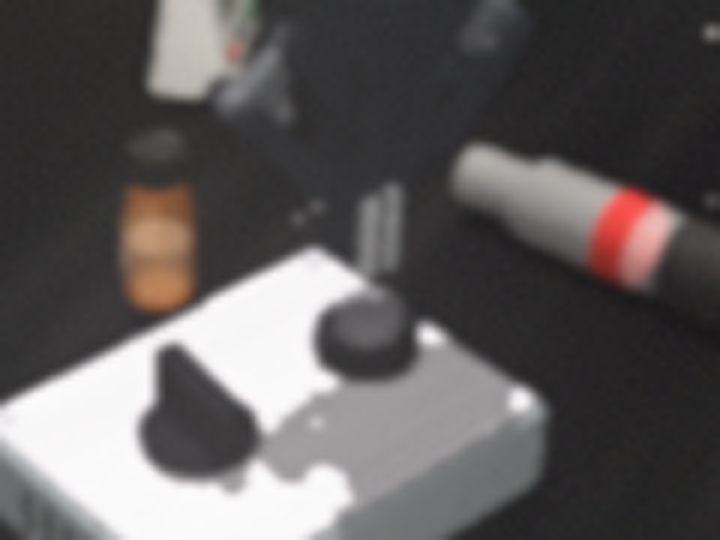

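The closed fingers at (380,270) stand above the button at (365,325).

play_rows:
  moves:
    - [[-0.1, 0, 1], [0, 0, 0]]
    - [[-0.1, 0, 1.7], [0, 0, 0]]
    - [[-0.1, 0, 2.1], [0, 0, 0]]
    - [[-0.1, 0, 2.3], [0, 0, 0]]
    - [[-0.1, 0, 2.4], [0, 0, 0]]
    - [[-0.1, 0, 2.4], [0, 0, 0]]

```text
time: 16.0
tool_pos: [0.4999, 0.0443, 0.0614]
tool_rot: [-3.051, 0.749, 0.001]
force: [-1.9, 0.3, 4.3]
grip_width: 0.001
finger_force: 2.3
```

```bash
python3 st.py
```

```text
t 16.0 pos [0.4999 0.0443 0.0614] yaw deg -27.57 T [0.148 0.433 0.005] F [-1.9  0.3  4.3] q7 -1.94 0.0009372106066351287 2.291247770190239
```

play_rows:
  moves:
    - [[0, 0, 0.1], [0, 0, 0]]
    - [[0, 0, 0.15], [0, 0, 0]]
    - [[0, 0, 0.15], [0, 0, 0]]

```text
time: 16.38
tool_pos: [0.4999, 0.0444, 0.0609]
tool_rot: [-3.051, 0.749, 0.0]
force: [-3.6, 0.8, 15.8]
grip_width: 0.002
finger_force: 7.7
```

```bash
python3 st.py
```

```text
t 16.38 pos [0.4999 0.0444 0.0609] yaw deg -27.58 T [0.188 0.952 0.02 ] F [-3.6  0.8 15.8] q7 -1.94 0.0024796967695992515 7.678308482536522
```

The button bottomed out: 15.8 N at z = 61 mm. Retracting and checking.

play_rows:
  moves:
    - [[0, 0, -0.5], [0, 0, 0]]
    - [[0, 0, -2], [0, 0, 0]]
    - [[0, 0, -6], [0, 0, 0]]
    - [[0, 0, -10], [0, 0, 0]]
    - [[0, 0, -10], [0, 0, 0]]
    - [[0, 0, -10], [0, 0, 0]]
    - [[0, 0, -10], [0, 0, 0]]

```text
time: 17.25
tool_pos: [0.4995, 0.0442, 0.1589]
tool_rot: [3.05, -0.748, -0.003]
force: [-0.1, 0.1, -0.3]
grip_width: -0.0
finger_force: 0.0
```

```bash
python3 st.py; python3 - <<'E'
from h import *
im=vision.read_camera('wrist'); cv2.imwrite('pics/w3.png',np.clip(im[:,:,::-1]*1.0*1.5,0,255).astype(np.uint8))
c=vision.get_calibration('wrist')
for a in (-27.5,): 
  for s in (-.023,.023): print(proj(c,[.5277+s*np.cos(np.radians(a)),.1205+s*np.sin(np.radians(a)),.077]))
E
```

```text
t 17.25 pos [0.4995 0.0442 0.1589] yaw deg -27.57 T [ 0.007  0.02  -0.017] F [-0.1  0.1 -0.3] q7 -1.98 -0.00014538564822552295 0.0
[165.98918359 237.93448929]
[160.98145557 186.97634626]
```

View pics/w3.png

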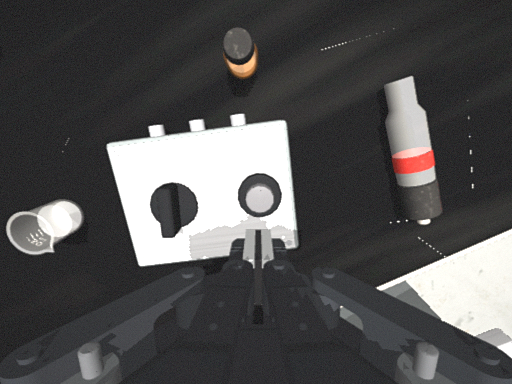

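```bash
python3 - <<'E'
from h import *
c=vision.get_calibration('wrist'); im=vision.read_camera('wrist')
ctr=np.array([.5177,.0920]);yaw=-.35;ex=np.array([np.cos(yaw),np.sin(yaw)]);ey=np.array([-ex[1],ex[0]])
for x,y in[(.065,.085),(.065,-.085),(-.065,-.085),(-.065,.085)]: print('corner',proj(c,[*(ctr+x*ex+y*ey),.045]))
k=ctr+.03*ey
print('skirt',proj(c,[*k,.053]))
for a in (-22,-27.5,-33):
  a=np.radians(a);d=np.array([np.cos(a),np.sin(a)]);print([proj(c,[*(k+s*d),.077]).round(1) for s in(-.023,.023)])
cv2.imwrite('pics/w4c.png',cv2.resize(np.clip(im[135:275,100:310].astype(float)*3,0,255).astype(np.uint8),None,fx=3.8,fy=3.8,interpolation=cv2.INTER_CUBIC))
E
```

```text
corner [100.16769939 141.73084732]
corner [285.88314609 116.26581393]
corner [299.18978789 248.49112003]
corner [135.68246369 268.17445862]
skirt [172.03623367 204.36947827]
[array([168.6, 237.4]), array([158.5, 186.6])]
[array([166.1, 237.5]), array([161.1, 186.5])]
[array([163.6, 237.4]), array([163.8, 186.6])]
```

View pics/w4c.png

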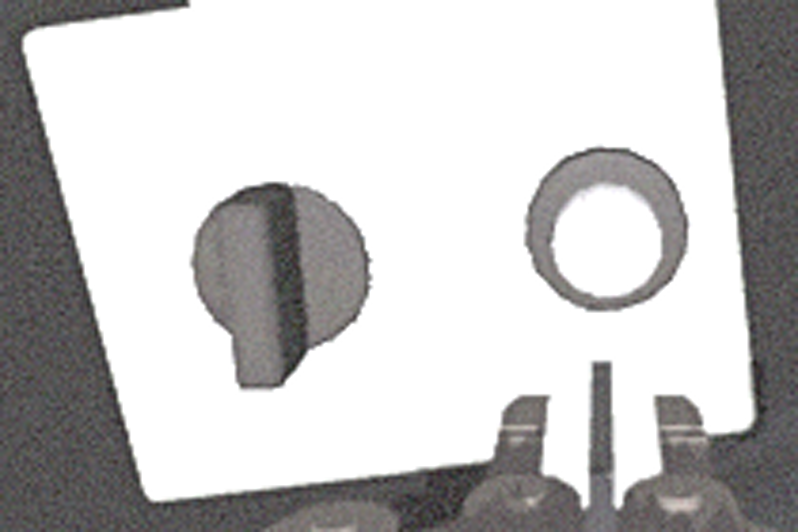

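The bar top runs from crop (250,203) to (261,385). That is within about 2° of the released fourth-click angle. The button is up, and the lamp, bottle and beaker stand where they were.

```bash
python3 -c "
from plant import workorder
print(workorder.sign_off())"
```

```text
the job is handed in; nothing more can be done
None
```

I turned the knob to its end stop (it reached about 0.44 N m), then four clicks clockwise and released it there. I then pressed the button fully down, let it come back up, and handed the job in at about 17 s.

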